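Ready the flip-lid sample tubes

ROBOT

A 6-joint arm with a two-finger parallel gripper is mounted at the origin on a cart in front of the work surface, level with it; the furniture and walls round the work are solid. World frame = base frame: x ahead of the robot, y to its left, z up, the work surface at z = 0. Lengths are in mm, angles in rad, forces in N, time in s.
With the tool pointing down it reaches from about 350 to 775 mm from the base axis. Payload 7.3 kg.
Tool frame: the origin (TCP) lies on the centre line of the jaws, within the pads' length; the fingertips stand 22 mm ahead of it and the grasp point (between the pads) lies 3 mm ahead of it; z points along the fingers, y is the direction in which the jaws open and shut (so a half turn about z gives the same grasp; the last joint's range is limited). The gripper opens to 92 mm and grips with 3 to 60 N. Pads are 19 mm wide; open, the fingers measure 130 mm over their backs; the gripper's body (75 mm by 190 mm) begins 47 mm behind the grasp point.
Start: joints at [-1.425, 0.342, 1.524, -0, 1.275, -0.146], TCP at [151.052, -502.818, 248.741] pointing down, gripper open.
Joint ranges: [-2.53, 2.53], [-0.77, 2.02], [0.04, 2.7], [-1, 4.14], [0.28, 2.66], [-3.11, 3.11]. Speed limits (rad/s): [2.57, 2.57, 3.14, 3.14, 3.14, 3.14].

INTERFACE

Orientations are given as [roll, pitch, yaw] about the fixed x, y, z axes, in that order (R = Rz(yaw) Ry(pitch) Rx(roll)).
In Python, from plant import bot gives the robot as it stands.
- The arm moves only by the tool play_rows, never from a script. Its argument "moves" is one flat list of numbers, 5 for each row, row after row: the closure in counts, from 0 (fully open) to 255 (shut), then the shift along the tool's x, y, z in mm, then the turn about the tool's z in degrees. A call has 1 to 8 rows; each row is the pose to reach, as a shift and turn from the pose commanded when the call began, along the tool's axes at that moment; what a row does not reach only later rows make up. A row lasts 1/12 s, in which the tool goes at most 41.7 mm and 7.16 degrees, less where a joint would pass 70% of its speed; a pose out of reach is approached as far as the arm can. A call with a gripper value outside its range is refused whole. The fingers move at their own pace and stop on an object; the grip force is fixed at half the most. Time passes only in rows, so rows that repeat a pose let the fingers close. It gives the time, the measured TCP pose, the force and the opening at its end, in the units of the state.
- bot.get_obs(): the state, without advancing time (a new reading comes with each control period).
- bot.capture(name): name is "scene" or "top" or "wrist"; returns a dict with "color" (480x640x3 uint8, red, green, blue), "fx", "fy", "cx", "cy" (pixels), "world_to_cam" (4x4, takes a point from world to camera coordinates); the wrist camera has in their place "T_tool_cam" (4x4, takes a point from camera to tool coordinates, whose origin is the TCP and whose axes are the flange's). Camera axes: x right, y down, z forward; pixel columns grow to the right and rows downward; lengths in mm; the calibration is good to about 2 mm. A picture is of the moment at which its call begins: read the wrist's pose just before it. There is no depth.
- bot.close_job(): hands the job in, once; it reports no verdict.
The state is a dict: "time": time; "joint_positions": joint angles; "dq": joint speeds; "tau": joint torques, N m; "tool_pos": TCP position; "tcp_rot": TCP orientation; "contact_force": force on the tool from outside, world axes, zero at the start; "moment": the same for the moment, N m; "grip_width": finger opening in mm.
Only numpy, scipy, OpenCV 4.12 (cv2) and the standard library are available. Lean on these libraries where they do the work, as an engineer would, in place of code of your own. Each camera call takes 0.05 s, during which the arm holds its last target.

TASK

Get the rack of flip-lid sample tubes ready for the next powder sample: flip the blue lid all the way back so that its tube stands wide open, and press the white and orange lids, which were left up, down until each snaps shut; the tubes float in the rack and give way under the press, so feel for the snap and never force a lid. The green lid stays shut, and the loose scoop and jars beside the rack stay where they are.

Things in the scene. Friction and masses are not known exactly. Their poses are not given: they have to be found in the camera images.
- rack: Rack fixed to the bench, aluminium block on a grey foot plate, 74 x 284 x 44 mm, origin at the centre of its underside. It holds four tubes 64 mm apart in a row along its y; which colour stands where varies. Tubes and rack share their axes: z up, -x to the robot's side.
- tube_blue: Amber tube with blue flip lid, upright in the rack, 28 mm across, 60 mm tall. Origin: centre of its underside, 36 mm above the bench; z up. It floats on a soft spring (1 to 3 N) and sinks under a press by 3 to 24 mm, unforeseeably, before it meets a firm bed, so that the lid can be snapped; then it rises again. The lid's hinge axis runs along y through (16.5, 0, 61) mm; the shut lid's tab points along -x.
- lid_blue (a joint): Blue lid's angle, rad: 0 snapped shut (level), 1.57 upright, 2.3 hard stop, laid fully back. Starts shut. Light hinge friction: it stays where it is left. Below about 0.2 a snap bead acts: shutting takes about 4 N down on the tab (10 N at the disc's centre), opening about 4 N up on the tab; a lid not pressed past the bead rests ajar at 0.1 or more.
- lid_blue_tab (a point): Middle of the blue lid's thumb tab, 40.5 mm from the hinge axis. Lid: disc 32 mm across, 6 mm thick, shut its top is 5 mm above the hinge axis; the tab on its edge is 14 mm wide (along y), 8 mm thick and ends 47.5 mm from the hinge axis. Axes turn with the lid: x from tab to hinge, z out of its outer face.
- tube_white: Amber tube with white flip lid, upright in the rack, 28 mm across, 60 mm tall. Origin: centre of its underside, 36 mm above the bench; z up. It floats on a soft spring (1 to 3 N) and sinks under a press by 3 to 24 mm, unforeseeably, before it meets a firm bed, so that the lid can be snapped; then it rises again. The lid's hinge axis runs along y through (16.5, 0, 61) mm; the shut lid's tab points along -x.
- lid_white (a joint): White lid's angle, rad: 0 snapped shut (level), 1.57 upright, 2.3 hard stop, laid fully back. Starts up, anywhere from 0.4 to 2.2. Light hinge friction: it stays where it is left. Below about 0.2 a snap bead acts: shutting takes about 4 N down on the tab (10 N at the disc's centre), opening about 4 N up on the tab; a lid not pressed past the bead rests ajar at 0.1 or more.
- lid_white_tab (a point): Middle of the white lid's thumb tab, 40.5 mm from the hinge axis. Lid: disc 32 mm across, 6 mm thick, shut its top is 5 mm above the hinge axis; the tab on its edge is 14 mm wide (along y), 8 mm thick and ends 47.5 mm from the hinge axis. Axes turn with the lid: x from tab to hinge, z out of its outer face.
- tube_orange: Amber tube with orange flip lid, upright in the rack, 28 mm across, 60 mm tall. Origin: centre of its underside, 36 mm above the bench; z up. It floats on a soft spring (1 to 3 N) and sinks under a press by 3 to 24 mm, unforeseeably, before it meets a firm bed, so that the lid can be snapped; then it rises again. The lid's hinge axis runs along y through (16.5, 0, 61) mm; the shut lid's tab points along -x.
- lid_orange (a joint): Orange lid's angle, rad: 0 snapped shut (level), 1.57 upright, 2.3 hard stop, laid fully back. Starts up, anywhere from 0.4 to 2.2. Light hinge friction: it stays where it is left. Below about 0.2 a snap bead acts: shutting takes about 4 N down on the tab (10 N at the disc's centre), opening about 4 N up on the tab; a lid not pressed past the bead rests ajar at 0.1 or more.
- lid_orange_tab (a point): Middle of the orange lid's thumb tab, 40.5 mm from the hinge axis. Lid: disc 32 mm across, 6 mm thick, shut its top is 5 mm above the hinge axis; the tab on its edge is 14 mm wide (along y), 8 mm thick and ends 47.5 mm from the hinge axis. Axes turn with the lid: x from tab to hinge, z out of its outer face.
- tube_green: Amber tube with green flip lid, upright in the rack, 28 mm across, 60 mm tall. Origin: centre of its underside, 36 mm above the bench; z up. It floats on a soft spring (1 to 3 N) and sinks under a press by 3 to 24 mm, unforeseeably, before it meets a firm bed, so that the lid can be snapped; then it rises again. The lid's hinge axis runs along y through (16.5, 0, 61) mm; the shut lid's tab points along -x.
- lid_green (a joint): Green lid's angle, rad: 0 snapped shut (level), 1.57 upright, 2.3 hard stop, laid fully back. Starts shut. Light hinge friction: it stays where it is left. Below about 0.2 a snap bead acts: shutting takes about 4 N down on the tab (10 N at the disc's centre), opening about 4 N up on the tab; a lid not pressed past the bead rests ajar at 0.1 or more.
- lid_green_tab (a point): Middle of the green lid's thumb tab, 40.5 mm from the hinge axis. Lid: disc 32 mm across, 6 mm thick, shut its top is 5 mm above the hinge axis; the tab on its edge is 14 mm wide (along y), 8 mm thick and ends 47.5 mm from the hinge axis. Axes turn with the lid: x from tab to hinge, z out of its outer face.
- scoop_mid (a point): Steel powder scoop lying loose to the right of the rack, 31 x 124 x 14 mm, a bystander: centre, 5 mm up.
- jar_steel_mid (a point): White jar, 50 mm across, 62 mm tall, loose to the left of the rack, a bystander: its centre.
- jar_used_mid (a point): Small jar with a red lid, 42 mm across, 55 mm tall, loose to the left of the rack, a bystander: its centre.

How it is judged (in metres and radians):
At the end, for the whole second after the job is handed in: The blue lid stands flipped back past 1.9 rad; the white, orange and green lids are snapped shut (under 0.06 rad) (value of joint lid_blue above 1.9 rad and value of joint each of lid_white, lid_orange, lid_green below 0.06 rad); the robot touches nothing.
It fails at once if the white, orange or green lid or its tube is pushed with more than 35 N (contact force between any of the fingers, the arm and tube_white above 35 N or contact force between any of the fingers, the arm and tube_orange above 35 N or contact force between any of the fingers, the arm and tube_green above 35 N).
It fails at once if the scoop or a loose jar is shifted by more than 30 mm (distance of any of scoop_mid, jar_steel_mid, jar_used_mid from where it was at the start of the episode above 0.03 m).
It also fails if it takes over 72 s, if anything falls off the work surface, if the arm or the gripper's body presses on something with over 40 N, if the wrist force passes 120 N, or if a joint passes its speed limit or range.

## Working session

There is one attempt and no reset: what is moved stays moved. The work goes in short steps, Python scripts to look and compute and a tool call to move; the robot and the scene stay as the last step left them, time stands still between calls to the robot, and variables do not carry over. Pictures are saved under pics/ and viewed, and the job is handed in when it is done.

Besides the shell and the picture viewer there is one more tool, called after ">>>" as a command line: name --argument value ..., lists and objects as JSON in quotes. play_rows: Moves the arm, as the interface text tells. Its arguments: {"type":"object","properties":{"moves":{"type":"array","items":{"type":"number"}}},"required":["moves"]}

```bash
ls; mkdir -p pics; python3 - <<'E'
from plant import bot
import cv2
o=bot.get_obs(); print(o)
for n in ["scene","top"]:
    c=bot.capture(n); cv2.imwrite(f"pics/{n}0.png",c["color"][:,:,::-1]); print(n,c["fx"],c["fy"],c["cx"],c["cy"],c["world_to_cam"])
E
```

```text
pics
{'time': 0.0, 'joint_positions': array([-1.42502727e+00,  3.42702642e-01,  1.52503555e+00,  2.37683973e-06,
        1.27534773e+00, -1.46014529e-01]), 'dq': array([-0.00091055, -0.00010708, -0.0012982 , -0.00040601,  0.00136006,
       -0.00121915]), 'tau': array([-1.53935867e-03, -4.31251645e+01, -2.44219530e+01,  7.17326417e-02,
        5.61624987e-02, -1.17650461e-04]), 'tool_pos': array([ 150.98264134, -502.43736829,  248.04887162]), 'tcp_rot': array([-3.14011560e+00, -2.19513681e-04,  2.91782726e-01]), 'contact_force': array([ 0.1890964 , -0.23257344,  0.57142726]), 'moment': array([-0.00765227,  0.03868186, -0.02425819]), 'grip_width': 91.33982587736521}
scene 526.9883448206415 526.9883448206415 318.97599525659973 243.72463489034735 [[-8.00605828e-01 -5.99074440e-01 -1.18373272e-02  5.11396379e+02]
 [-2.36579439e-01  3.34192895e-01 -9.12329589e-01  1.94511289e+02]
 [ 5.50509288e-01 -7.27615918e-01 -4.09285474e-01  8.78374344e+02]
 [ 0.00000000e+00  0.00000000e+00  0.00000000e+00  1.00000000e+00]]
top 488.39961521140964 488.39961521140964 311.2057242491892 233.24867752091524 [[ 1.40547776e-02 -9.99900456e-01  1.24173623e-03  1.15476054e+01]
 [-9.96644592e-01 -1.41091383e-02 -8.06256123e-02  6.13004537e+02]
 [ 8.06351063e-02 -1.04394650e-04 -9.96743683e-01  1.18493435e+03]
 [ 0.00000000e+00  0.00000000e+00  0.00000000e+00  1.00000000e+00]]
```

View pics/scene0.png

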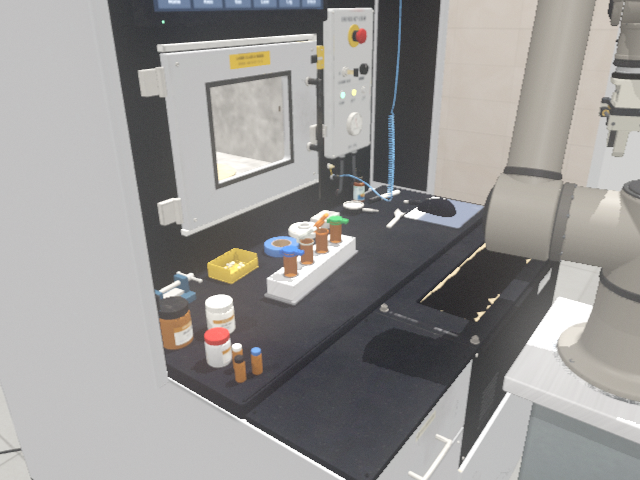

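View pics/top0.png

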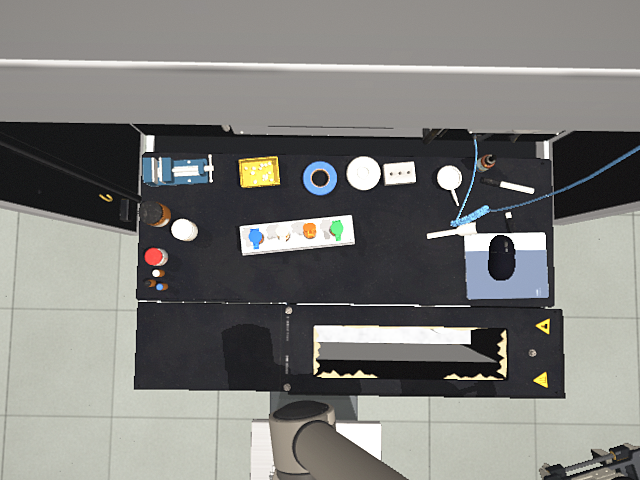

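The scene shows the rack with, from left to right, blue (shut), white (up), orange (up) and green (shut). I'll zoom in on both views.

```bash
python3 - <<'E'
import cv2,numpy as np
t=cv2.imread("pics/top0.png");s=cv2.imread("pics/scene0.png")
a=cv2.resize(t[200:265,225:370],None,fx=5.5,fy=5.5,interpolation=cv2.INTER_CUBIC)
b=cv2.resize(s[200:305,255:370],None,fx=5.5,fy=5.5,interpolation=cv2.INTER_CUBIC)
cv2.imwrite("pics/top0z.png",a);cv2.imwrite("pics/scene0z.png",b)
E
```

```text
(no output)
```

View pics/top0z.png

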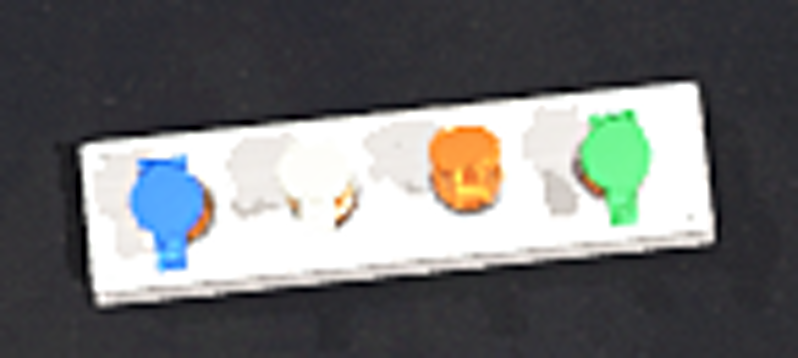

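View pics/scene0z.png

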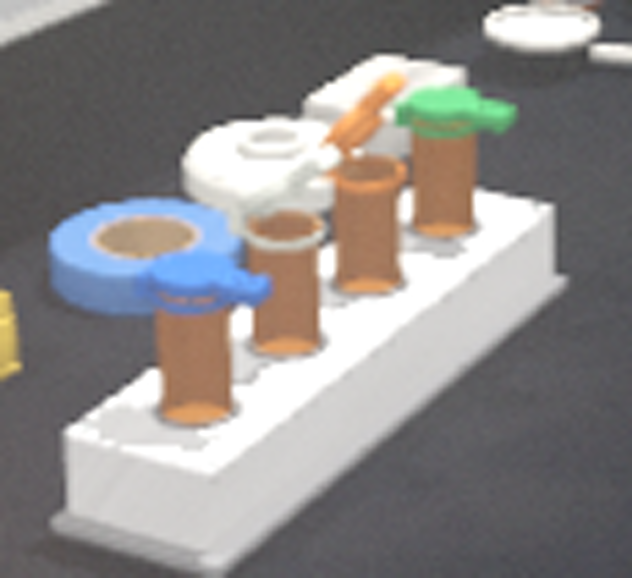

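```bash
cat > h.py <<'E'
import numpy as np,cv2
from scipy.optimize import least_squares
K={"scene":(526.9883448206415,318.97599525659973,243.72463489034735,np.array([[-8.00605828e-01,-5.99074440e-01,-1.18373272e-02,5.11396379e+02],[-2.36579439e-01,3.34192895e-01,-9.12329589e-01,1.94511289e+02],[5.50509288e-01,-7.27615918e-01,-4.09285474e-01,8.78374344e+02]])),
"top":(488.39961521140964,311.2057242491892,233.24867752091524,np.array([[1.40547776e-02,-9.99900456e-01,1.24173623e-03,1.15476054e+01],[-9.96644592e-01,-1.41091383e-02,-8.06256123e-02,6.13004537e+02],[8.06351063e-02,-1.04394650e-04,-9.96743683e-01,1.18493435e+03]]))}
def proj(n,P):
    f,cx,cy,M=K[n]; p=np.atleast_2d(P)@M[:,:3].T+M[:,3]
    return np.stack([f*p[:,0]/p[:,2]+cx,f*p[:,1]/p[:,2]+cy],1)
def R2W(pose,p):
    x,y,a=pose; p=np.atleast_2d(p).astype(float); c,s=np.cos(a),np.sin(a)
    return np.stack([x+c*p[:,0]-s*p[:,1],y+s*p[:,0]+c*p[:,1],p[:,2]],1)
Y={"blue":96,"white":32,"orange":-32,"green":-96}
def lidpt(col,th,r,y=0,h=0): # r from hinge towards tab, h along outer normal, rack frame
    return [16.5-r*np.cos(th)+h*np.sin(th), Y[col]+y, 97+r*np.sin(th)+h*np.cos(th)]
E
python3 - <<'E'
from h import *
tz=lambda u,v:(225+(u+.5)/5.5-.5,200+(v+.5)/5.5-.5)
sz=lambda u,v:(255+(u+.5)/5.5-.5,200+(v+.5)/5.5-.5)
obs=[("top",lidpt("blue",0,47.5,0,2),tz(173,269)),("top",lidpt("blue",0,16.5,0,5),tz(168,200)),
("top",lidpt("green",0,47.5,0,2),tz(625,222)),("top",lidpt("green",0,16.5,0,5),tz(616,157)),
("top",[37,142,3],tz(80,147)),("top",[37,-142,44],tz(698,83)),
("scene",lidpt("blue",0,47.5,0,1),sz(270,287)),("scene",lidpt("green",0,47.5,0,1),sz(516,113)),
("scene",[-37,142,2],sz(215,570)),("scene",[37,142,2],sz(53,525)),("scene",[-37,-142,2],sz(568,283))]
def res(p): return np.concatenate([proj(n,R2W(p,P))[0]-uv for n,P,uv in obs])
s=least_squares(res,[480,60,.1],loss="soft_l1");print(s.x,res(s.x).reshape(-1,2).round(1))
p=s.x
for n in("scene","top"):
    im=cv2.imread(f"pics/{n}0.png")
    x0,y0,w,h=(255,190,120,115) if n=="scene" else (225,195,145,75)
    im=cv2.resize(im[y0:y0+h,x0:x0+w],None,fx=5,fy=5,interpolation=cv2.INTER_CUBIC)
    def dr(P,c):
        q=proj(n,R2W(p,P)); q=((q-[x0,y0]+.5)*5-.5).round().astype(int); cv2.polylines(im,[q.reshape(-1,1,2)],False,c,1)
    for z in(0,44): dr([[37,142,z],[37,-142,z],[-37,-142,z],[-37,142,z],[37,142,z]],(0,0,255))
    for c,ths in dict(blue=[0],green=[0],white=[.5,.8],orange=[.9,1.2]).items():
        for th in ths:
            dr([lidpt(c,th,16.5+16*np.cos(t),16*np.sin(t),5) for t in np.linspace(0,6.3,40)]+[lidpt(c,th,47.5,0,5)],(255,0,255) if th==ths[0] else (0,0,0))
    cv2.imwrite(f"pics/ov_{n}.png",im)
E
```

```text
[6.09463522e+02 5.49058952e+01 1.12418804e-01] [[ 0.3  0.7]
 [-0.1 -0.1]
 [ 0.5  1.1]
 [ 0.8 -0.4]
 [ 0.9 -0.3]
 [ 1.8 -1.6]
 [-1.   2. ]
 [-0.9  2. ]
 [ 0.4  3.6]
 [-0.5  2.6]
 [ 0.3  2.3]]
```

View pics/ov_scene.png

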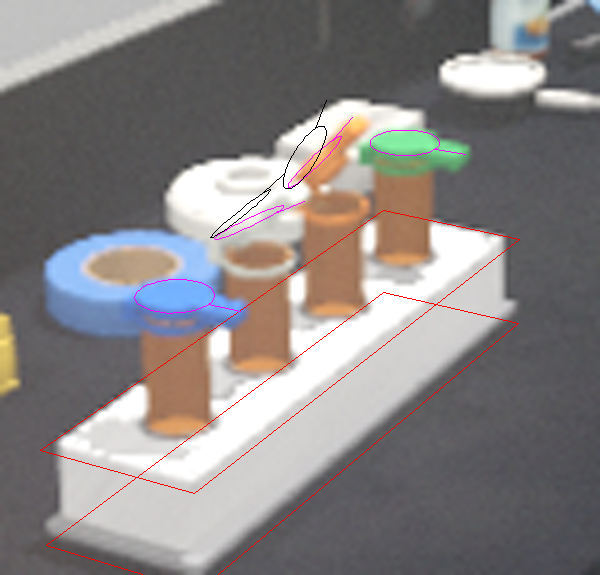

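View pics/ov_top.png

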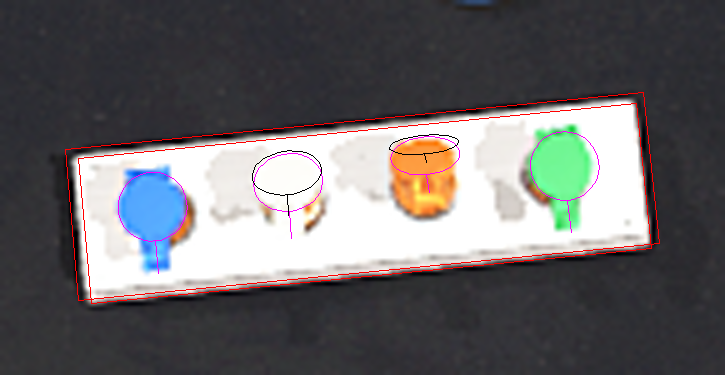

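>>> play_rows --moves '[255,550,-410,-10,10.3,255,550,-410,-10,10.3,255,550,-410,-10,10.3,255,550,-410,-10,10.3,255,550,-410,-10,10.3,255,550,-410,-10,10.3,255,550,-410,-10,10.3,255,550,-410,-10,10.3]'

```text
time: 0.77
tool_pos: [350.1, -233.5, 253.5]
tcp_rot: [-3.142, 0.0, 0.112]
contact_force: [1.1, -0.5, 0.2]
grip_width: 43.0
```

>>> play_rows --moves '[255,238,-255,0,0,255,238,-255,0,0,255,238,-255,0,0,255,238,-255,0,0,255,238,-255,0,0,255,238,-255,0,0,255,238,-255,0,0,255,238,-255,0,0]'

```text
time: 1.43
tool_pos: [548.9, 34.3, 253.2]
tcp_rot: [3.141, 0.001, 0.112]
contact_force: [0.8, -0.6, 0.3]
grip_width: 0.5
```

>>> play_rows --moves '[255,0,0,0,0,255,0,0,0,0]'

```text
time: 1.6
tool_pos: [548.6, 34.0, 252.5]
tcp_rot: [-3.141, 0.002, 0.116]
contact_force: [-0.3, -0.8, -0.8]
grip_width: 1.1
```

```bash
python3 - <<'E'
from plant import bot
import cv2
for n in ["wrist","top","scene"]:
    o=bot.get_obs()
    c=bot.capture(n); cv2.imwrite(f"pics/{n}1.png",c["color"][:,:,::-1])
    if n=="wrist": print(o["tool_pos"],o["tcp_rot"],o["contact_force"]); print(n,c["fx"],c["fy"],c["cx"],c["cy"],repr(c["T_tool_cam"]))
E
```

```text
[548.56169998  34.00065835 252.4860686 ] [-3.14147385e+00  1.71944682e-03  1.15798909e-01] [-0.30346643 -0.77659878 -0.77417341]
wrist 379.052058553698 379.052058553698 320.69340986667345 244.32980355866195 array([[ 4.22926852e-04, -9.54271035e-01, -2.98942490e-01,
         8.21419792e+01],
       [ 9.99999854e-01,  3.02853239e-04,  4.47988230e-04,
        -8.97412647e-01],
       [-3.36966490e-04, -2.98942636e-01,  9.54271024e-01,
        -1.36123464e+02],
       [ 0.00000000e+00,  0.00000000e+00,  0.00000000e+00,
         1.00000000e+00]])
```

View pics/wrist1.png

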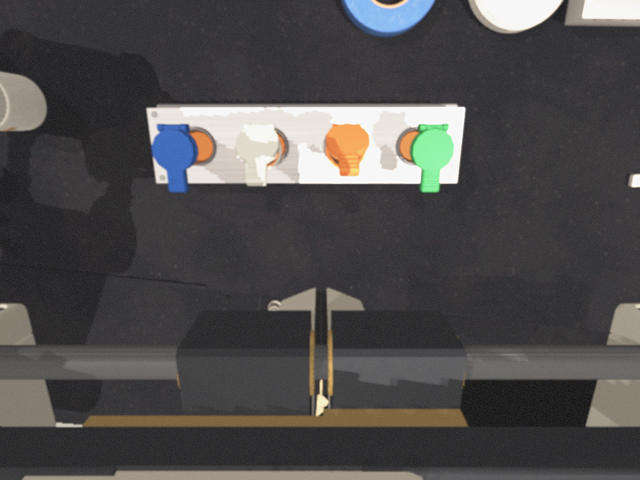

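View pics/scene1.png

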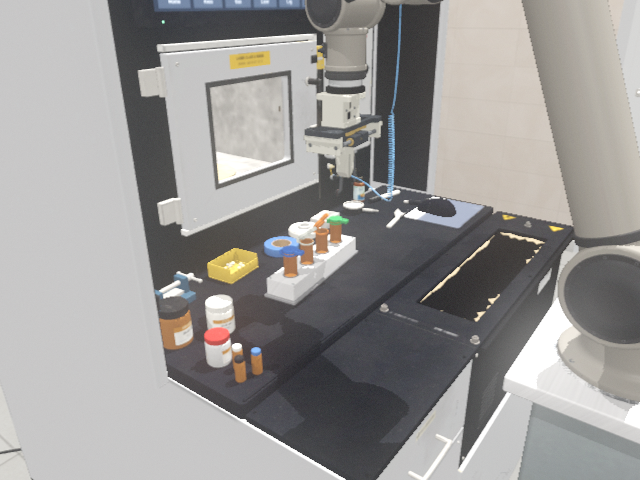

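```bash
cat >> h.py <<'E'
TC=np.array([[4.22926852e-04,-9.54271035e-01,-2.98942490e-01,8.21419792e+01],[9.99999854e-01,3.02853239e-04,4.47988230e-04,-8.97412647e-01],[-3.36966490e-04,-2.98942636e-01,9.54271024e-01,-1.36123464e+02],[0,0,0,1]])
from scipy.spatial.transform import Rotation as Ro
def setwrist(pos,rpy):
    T=np.eye(4);T[:3,:3]=Ro.from_euler("xyz",rpy).as_matrix();T[:3,3]=pos
    K["wrist"]=(379.052058553698,320.69340986667345,244.32980355866195,np.linalg.inv(T@TC)[:3])
def overlay(n,im,p,box,f,lids,out):
    x0,y0,w,h=box; im=cv2.resize(im[y0:y0+h,x0:x0+w],None,fx=f,fy=f,interpolation=cv2.INTER_CUBIC)
    def dr(P,c):
        q=proj(n,R2W(p,P)); q=((q-[x0,y0]+.5)*f-.5).round().astype(int); cv2.polylines(im,[q.reshape(-1,1,2)],False,c,1)
    for z in(0,44): dr([[37,142,z],[37,-142,z],[-37,-142,z],[-37,142,z],[37,142,z]],(0,0,255))
    for c,ths in lids.items():
        for th,col in zip(ths,[(255,0,255),(0,0,0),(255,255,0)]):
            dr([lidpt(c,th,16.5+16*np.cos(t),16*np.sin(t),5) for t in np.linspace(0.45,6.28-.45,40)]+[lidpt(c,th,47.5,-7,5),lidpt(c,th,47.5,7,5),lidpt(c,th,31,7,5)],col)
    cv2.imwrite(out,im)
E
python3 - <<'E'
from h import *
setwrist([548.56,34.0,252.49],[-3.14147,.00172,.1158])
im=cv2.imread("pics/wrist1.png")
overlay("wrist",im,[609.5,54.9,.1124],(140,90,340,110),2.3,dict(blue=[0],green=[0],white=[.5,.8],orange=[.7,1.0]),"pics/ovw1.png")
E
```

```text
(no output)
```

View pics/ovw1.png

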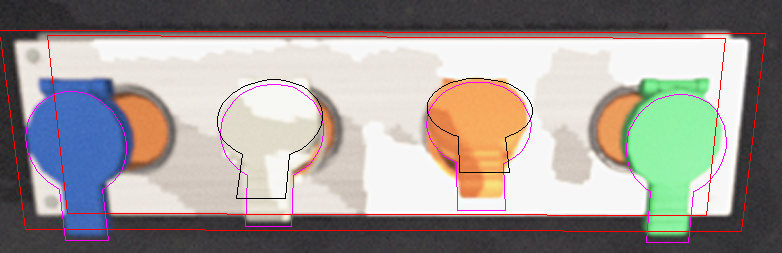

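```bash
cat > to.py <<'E'
import sys
from h import *
from plant import bot
P=[609.5,54.9,.114]
def to(rx,ry,tipz):
    o=bot.get_obs(); t=R2W(P,[rx,ry,tipz+22])[0]; d=t-o["tool_pos"]
    Rm=Ro.from_euler("xyz",o["tcp_rot"]).as_matrix(); print("shift",(Rm.T@d).round(1),"yaw err deg (turn)",np.degrees(o["tcp_rot"][2]-P[2]).round(2),"t",o["time"],"F",o["contact_force"].round(1))
def where():
    o=bot.get_obs(); c,s=np.cos(P[2]),np.sin(P[2]); d=o["tool_pos"]-[P[0],P[1],22]
    print("rack xyz tip",[round(float(v),1) for v in(c*d[0]+s*d[1],-s*d[0]+c*d[1],d[2])],o["grip_width"].round(1),o["contact_force"].round(1))
if __name__=="__main__":
    where()
    for i in range(1,len(sys.argv),3): to(*map(float,sys.argv[i:i+3]))
E
python3 to.py -25 32 135 -22 -32 140
```

```text
Traceback (most recent call last):
  File "to.py", line 12, in <module>
    where()
    ~~~~~^^
  File "to.py", line 10, in where
    print("rack xyz tip",[round(float(v),1) for v in(c*d[0]+s*d[1],-s*d[0]+c*d[1],d[2])],o["grip_width"].round(1),o["contact_force"].round(1))
                                                                                         ^^^^^^^^^^^^^^^^^^^^^
AttributeError: 'float' object has no attribute 'round'
```

```bash
sed -i 's/o\["grip_width"\].round(1)/round(o["grip_width"],1)/' to.py
python3 to.py -25 32 135 -22 -32 140
```

```text
rack xyz tip [-64.2, -16.4, 231.3] 0.4 [-0.7 -1.1  0. ]
shift [ 39.2 -48.5  96.2] yaw err deg (turn) -0.16 t 1.75 F [-0.7 -1.1  0. ]
shift [42.3 15.5 91.3] yaw err deg (turn) -0.16 t 1.75 F [-0.7 -1.1  0. ]
```

>>> play_rows --moves '[255,39,-48.5,60,0,255,39,-48.5,60,0,255,39,-48.5,96,0,255,39,-48.5,96,0,255,39,-48.5,96,0,255,39,-48.5,96,0]'

```text
time: 2.25
tool_pos: [582.1, 83.3, 159.6]
tcp_rot: [3.141, -0.002, 0.11]
contact_force: [0.7, 0.1, -0.1]
grip_width: 0.4
```

```bash
python3 to.py -25 32 135; python3 - <<'E'
from plant import bot
import cv2
o=bot.get_obs();print(list(o["tool_pos"]),list(o["tcp_rot"]))
c=bot.capture("wrist"); cv2.imwrite("pics/wrist2.png",c["color"][:,:,::-1])
E
```

```text
rack xyz tip [-24.0, 31.3, 137.6] 0.4 [ 0.7  0.1 -0.1]
shift [-1.  -0.7  2.6] yaw err deg (turn) -0.21 t 2.25 F [ 0.7  0.1 -0.1]
[np.float64(582.0712343993089), np.float64(83.30181680005003), np.float64(159.58418873344115)] [np.float64(3.1410330481158275), np.float64(-0.0019352164735291222), np.float64(0.11031093948079285)]
```

View pics/wrist2.png

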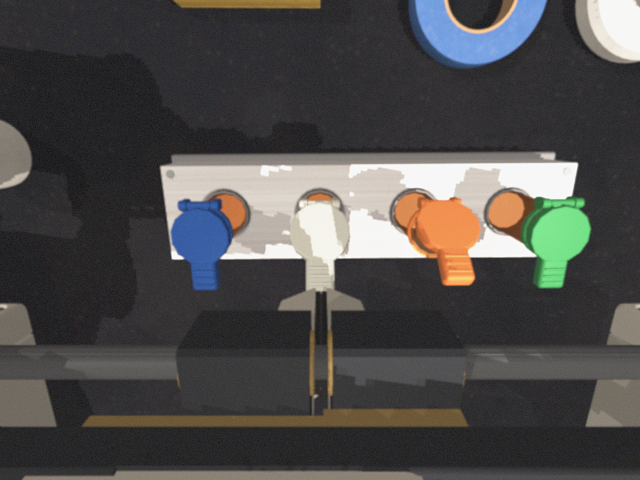

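The white tab (320, 280) lines up with the closed fingertips (320, 295), so I'm starting the descent.

>>> play_rows --moves '[255,-1,0,4,0,255,-1,0,8,0,255,-1.5,0,12,0,255,-2,0,16,0,255,-2,0,19,0,255,-2.5,0,22,0,255,-3,0,25,0]'

```text
time: 2.88
tool_pos: [578.5, 84.4, 132.2]
tcp_rot: [3.142, 0.0, 0.112]
contact_force: [-0.7, 0.5, 1.1]
grip_width: 0.2
```

>>> play_rows --moves '[255,0,0,2,0,255,0,0,4,0,255,0,0,6,0]'

```text
time: 3.13
tool_pos: [578.6, 84.4, 126.3]
tcp_rot: [3.142, 0.0, 0.112]
contact_force: [-0.1, -0.4, 1.3]
grip_width: 0.3
```

>>> play_rows --moves '[255,0,0,1.5,0,255,0,0,3,0,255,0,0,4.5,0]'

```text
time: 3.38
tool_pos: [578.6, 84.4, 121.9]
tcp_rot: [3.142, 0.0, 0.112]
contact_force: [-0.1, -0.7, 0.5]
grip_width: 0.5
```

>>> play_rows --moves '[255,0,0,1.5,0,255,0,0,3,0]'

```text
time: 3.55
tool_pos: [578.6, 84.4, 119.0]
tcp_rot: [3.142, -0.0, 0.112]
contact_force: [-0.5, -0.1, 1.5]
grip_width: 0.3
```

>>> play_rows --moves '[255,0,0,1,0,255,0,0,2,0]'

```text
time: 3.72
tool_pos: [578.6, 84.4, 117.0]
tcp_rot: [3.142, 0.0, 0.112]
contact_force: [0.2, 0.7, 1.3]
grip_width: 0.3
```

>>> play_rows --moves '[255,0,0,1,0,255,0,0,2,0]'

```text
time: 3.88
tool_pos: [578.4, 84.4, 115.5]
tcp_rot: [3.142, 0.0, 0.112]
contact_force: [-4.3, -0.8, 8.9]
grip_width: 0.5
```

>>> play_rows --moves '[255,0,0,1,0,255,0,0,2,0]'

```text
time: 4.05
tool_pos: [578.8, 84.4, 113.6]
tcp_rot: [3.141, -0.001, 0.112]
contact_force: [-1.1, -0.2, 4.5]
grip_width: 0.2
```

>>> play_rows --moves '[255,0,0,0.5,0]'

```text
time: 4.13
tool_pos: [578.8, 84.3, 112.6]
tcp_rot: [3.141, -0.001, 0.112]
contact_force: [-1.0, -0.3, 1.3]
grip_width: 0.3
```

>>> play_rows --moves '[255,0,0,0.5,0]'

```text
time: 4.22
tool_pos: [578.8, 84.3, 112.0]
tcp_rot: [3.141, -0.0, 0.112]
contact_force: [1.2, -0.1, 0.9]
grip_width: 0.2
```

>>> play_rows --moves '[255,0,0,0.5,0]'

```text
time: 4.3
tool_pos: [578.8, 84.4, 111.5]
tcp_rot: [3.141, -0.0, 0.112]
contact_force: [-1.0, -0.6, 1.3]
grip_width: 0.5
```

>>> play_rows --moves '[255,0,0,0.7,0,255,0,0,1.4,0]'

```text
time: 4.47
tool_pos: [578.8, 84.4, 110.1]
tcp_rot: [3.141, -0.0, 0.112]
contact_force: [-0.0, 0.2, 1.3]
grip_width: 0.5
```

>>> play_rows --moves '[255,0,0,0.7,0,255,0,0,1.4,0]'

```text
time: 4.63
tool_pos: [578.8, 84.3, 108.9]
tcp_rot: [3.141, -0.0, 0.112]
contact_force: [-2.0, -0.5, 7.6]
grip_width: 0.5
```

>>> play_rows --moves '[255,0,0,0.7,0,255,0,0,1.4,0]'

```text
time: 4.8
tool_pos: [578.8, 84.4, 108.5]
tcp_rot: [3.141, -0.001, 0.112]
contact_force: [-4.5, -0.1, 14.4]
grip_width: 0.5
```

A clear snap: the force peaked at 8.9 N and dropped, then I met the firm bed at 14 N. Next I'll retreat and look.

>>> play_rows --moves '[255,0,0,-10,0,255,0,0,-30,0,255,0,0,-60,0,255,0,0,-60,0]'

```text
time: 5.13
tool_pos: [581.2, 84.5, 172.8]
tcp_rot: [3.141, -0.009, 0.112]
contact_force: [1.5, 0.3, 1.4]
grip_width: 0.4
```

```bash
python3 to.py -21 -32 142; python3 - <<'E'
from plant import bot
from h import *
o=bot.get_obs();setwrist(o["tool_pos"],o["tcp_rot"])
c=bot.capture("wrist"); im=c["color"][:,:,::-1].copy(); cv2.imwrite("pics/wrist3.png",im)
overlay("wrist",im,[609.5,54.9,.114],(140,120,480,190),1.65,dict(blue=[0],green=[0],white=[0],orange=[.7,.9]),"pics/ovw3.png")
s=bot.capture("scene")["color"][:,:,::-1]; cv2.imwrite("pics/scene3.png",cv2.resize(s[190:310,255:380],None,fx=5,fy=5,interpolation=2))
E
```

```text
rack xyz tip [-24.8, 32.6, 150.8] 0.4 [1.5 0.3 1.4]
shift [ 3.8 64.6  8.9] yaw err deg (turn) -0.1 t 5.1333 F [1.5 0.3 1.4]
```

View pics/ovw3.png

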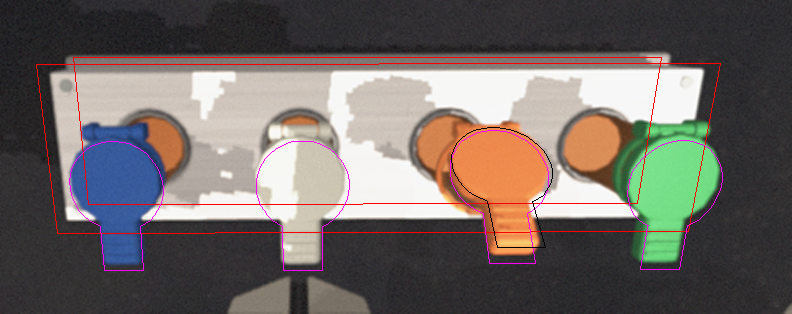

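View pics/scene3.png

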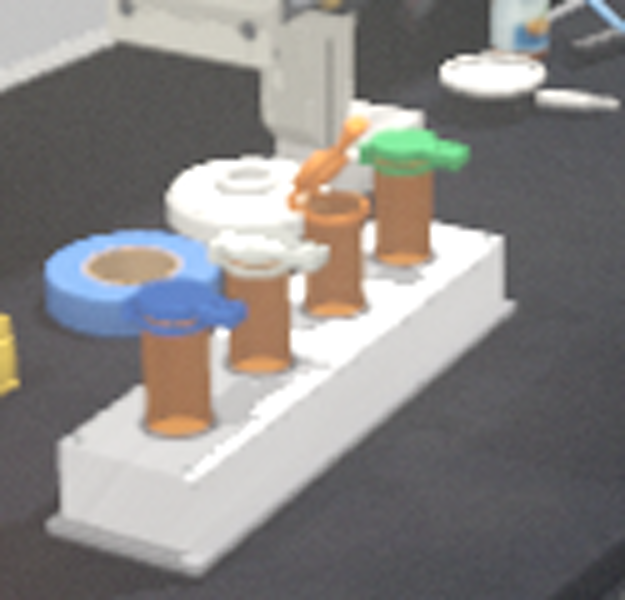

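White is shut and level, like blue. Orange is up at about 0.8 rad, so that's next.

>>> play_rows --moves '[255,4,64.5,0,0,255,4,64.5,0,0,255,4,64.5,9,0,255,4,64.5,9,0]'

```text
time: 5.57
tool_pos: [588.5, 19.7, 155.7]
tcp_rot: [-3.141, 0.005, 0.11]
contact_force: [-0.8, 0.2, -0.3]
grip_width: 0.3
```

```bash
python3 to.py -21 -32 142 -26 -32 111
```

```text
rack xyz tip [-24.9, -32.5, 133.7] 0.3 [-0.8  0.2 -0.3]
shift [ 3.8 -0.6 -8.4] yaw err deg (turn) -0.25 t 5.5667 F [-0.8  0.2 -0.3]
shift [-1.  -0.5 22.7] yaw err deg (turn) -0.25 t 5.5667 F [-0.8  0.2 -0.3]
```

>>> play_rows --moves '[255,0,0,-9,0,255,6,0,-9,0,255,6,0,-9,0,255,6,0,-5,0,255,5,0,0,0]'

```text
time: 5.98
tool_pos: [595.1, 21.9, 158.4]
tcp_rot: [3.141, -0.001, 0.113]
contact_force: [-0.2, 0.2, 1.1]
grip_width: 0.3
```

```bash
python3 to.py -26 -32 111
```

```text
rack xyz tip [-18.1, -31.1, 136.4] 0.3 [-0.2  0.2  1.1]
shift [-7.9  0.9 25.4] yaw err deg (turn) -0.06 t 5.9833 F [-0.2  0.2  1.1]
```

>>> play_rows --moves '[255,0,0.5,4,0,255,-1,0.5,8,0,255,-3,0.5,12,0,255,-5,0.5,16,0,255,-6,0.5,19,0,255,-7,0.5,22,0,255,-8,0.5,25,0]'

```text
time: 6.57
tool_pos: [586.8, 19.8, 133.0]
tcp_rot: [3.141, -0.0, 0.112]
contact_force: [-0.1, 0.9, 0.4]
grip_width: 0.5
```

>>> play_rows --moves '[255,0,0,1.5,0,255,0,0,3,0]'

```text
time: 6.73
tool_pos: [586.9, 19.8, 130.2]
tcp_rot: [3.142, -0.0, 0.112]
contact_force: [-0.6, -0.1, 0.4]
grip_width: 0.3
```

>>> play_rows --moves '[255,0,0,1.5,0,255,0,0,3,0]'

```text
time: 6.9
tool_pos: [587.0, 19.9, 127.3]
tcp_rot: [3.141, -0.0, 0.112]
contact_force: [-0.7, -0.2, 0.1]
grip_width: 0.2
```

>>> play_rows --moves '[255,0,0,1,0,255,0,0,2,0]'

```text
time: 7.07
tool_pos: [586.9, 19.8, 125.5]
tcp_rot: [3.141, -0.0, 0.112]
contact_force: [-2.1, -0.3, 4.5]
grip_width: 0.3
```

>>> play_rows --moves '[255,0,0,0.8,0,255,0,0,1.6,0]'

```text
time: 7.23
tool_pos: [586.8, 19.8, 124.5]
tcp_rot: [3.141, -0.0, 0.112]
contact_force: [-4.5, -1.0, 10.3]
grip_width: 0.3
```

>>> play_rows --moves '[255,0,0,0.8,0,255,0,0,1.6,0]'

```text
time: 7.4
tool_pos: [587.1, 19.9, 122.6]
tcp_rot: [3.141, -0.001, 0.112]
contact_force: [0.7, -0.2, 0.4]
grip_width: 0.3
```

>>> play_rows --moves '[255,0,0,0.8,0,255,0,0,1.6,0]'

```text
time: 7.57
tool_pos: [587.0, 19.9, 120.4]
tcp_rot: [3.141, -0.0, 0.112]
contact_force: [0.1, -0.4, 1.1]
grip_width: 0.6
```

>>> play_rows --moves '[255,0,0,0.8,0,255,0,0,1.6,0]'

```text
time: 7.73
tool_pos: [587.0, 19.9, 118.8]
tcp_rot: [3.141, -0.0, 0.112]
contact_force: [0.2, 1.1, 0.4]
grip_width: 0.2
```

>>> play_rows --moves '[255,0,0,0.8,0,255,0,0,1.6,0]'

```text
time: 7.9
tool_pos: [587.1, 19.9, 118.0]
tcp_rot: [3.141, -0.001, 0.112]
contact_force: [-3.9, -1.2, 10.7]
grip_width: 0.6
```

>>> play_rows --moves '[255,0,0,0.8,0,255,0,0,1.6,0]'

```text
time: 8.07
tool_pos: [587.1, 19.8, 117.6]
tcp_rot: [3.141, -0.001, 0.112]
contact_force: [-5.7, 0.1, 19.3]
grip_width: 0.6
```

Orange gave a clear snap too, with the firm bed at 19 N. I'll retreat and set up over blue, with the jaws part-open.

>>> play_rows --moves '[255,0,0,-10,0,255,0,0,-40,0,255,0,0,-65,0,170,0,-64,-65,0,170,0,-128,-65,0,170,0,-128,-65,0,170,0,-128,-65,0,170,0,-128,-65,0]'

```text
time: 8.73
tool_pos: [571.9, 149.4, 180.7]
tcp_rot: [-3.142, 0.0, 0.116]
contact_force: [-0.0, 0.1, 0.5]
grip_width: 28.1
```

>>> play_rows --moves '[170,0,0,0,0,170,0,0,0,0]'

```text
time: 8.9
tool_pos: [572.7, 145.9, 180.6]
tcp_rot: [3.141, 0.0, 0.111]
contact_force: [-0.6, -0.3, -1.1]
grip_width: 30.4
```

```bash
python3 to.py -27 96 125; python3 - <<'E'
from plant import bot
from h import *
o=bot.get_obs();setwrist(o["tool_pos"],o["tcp_rot"]);print(o["tool_pos"],o["tcp_rot"])
c=bot.capture("wrist"); im=c["color"][:,:,::-1].copy(); cv2.imwrite("pics/wrist4.png",im)
overlay("wrist",im,[609.5,54.9,.114],(180,120,460,200),1.7,dict(blue=[0],green=[0],white=[0],orange=[0]),"pics/ovw4.png")
s=bot.capture("scene")["color"][:,:,::-1]; cv2.imwrite("pics/scene4.png",cv2.resize(s[190:310,255:380],None,fx=5,fy=5,interpolation=2))
E
```

```text
rack xyz tip [-26.2, 94.5, 158.6] 30.4 [-0.6 -0.3 -1.1]
shift [-0.8 -1.5 33.6] yaw err deg (turn) -0.17 t 8.9 F [-0.6 -0.3 -1.1]
[572.7477646  145.85465729 180.55413268] [3.14102636e+00 4.01956881e-04 1.10993765e-01]
```

View pics/ovw4.png

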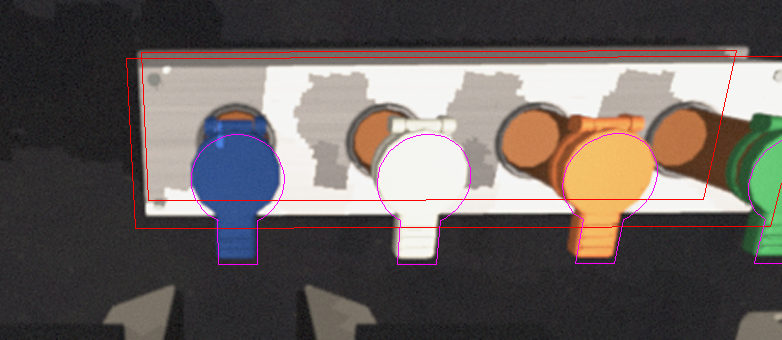

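View pics/scene4.png

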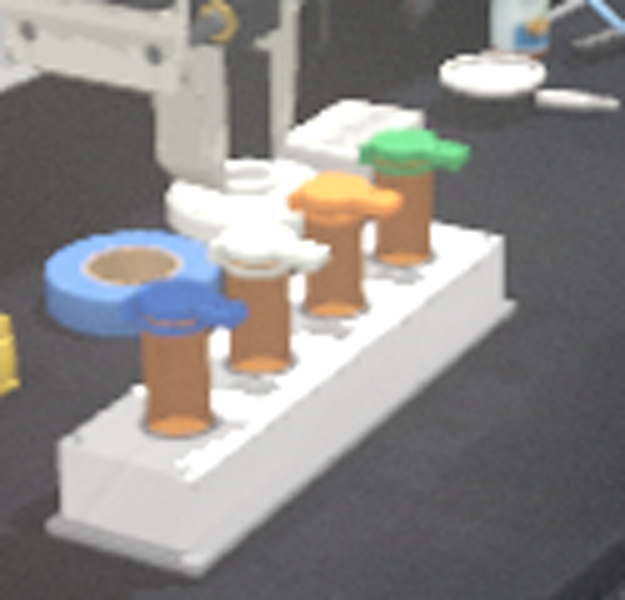

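View pics/wrist4.png

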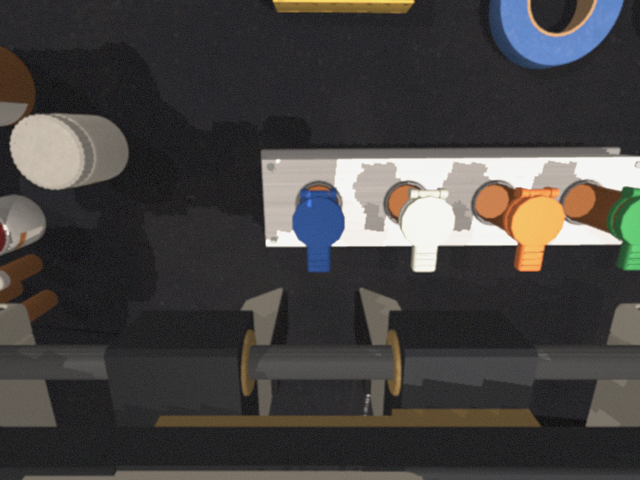

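All three of the others are shut and level. The blue tab (319, 258) sits centred between the open fingertips (282 and 360). Descending to grip it.

>>> play_rows --moves '[170,0,-1,30,0,170,0,-1,45,0,170,0,-1,55,0,170,0,-1,62,0,170,0,-1,65,0,170,0,-1,65,0]'

```text
time: 9.5
tool_pos: [572.6, 147.6, 115.5]
tcp_rot: [3.141, 0.0, 0.111]
contact_force: [0.8, 0.1, 0.0]
grip_width: 30.7
```

```bash
python3 to.py -26.5 96 93; python3 - <<'E'
from plant import bot
from h import *
s=bot.capture("scene")["color"][:,:,::-1]; cv2.imwrite("pics/scene5.png",cv2.resize(s[190:310,255:380],None,fx=5,fy=5,interpolation=2))
E
```

```text
rack xyz tip [-26.1, 96.3, 93.5] 30.7 [0.8 0.1 0. ]
shift [-0.4  0.3  0.5] yaw err deg (turn) -0.15 t 9.5 F [0.8 0.1 0. ]
```

View pics/scene5.png

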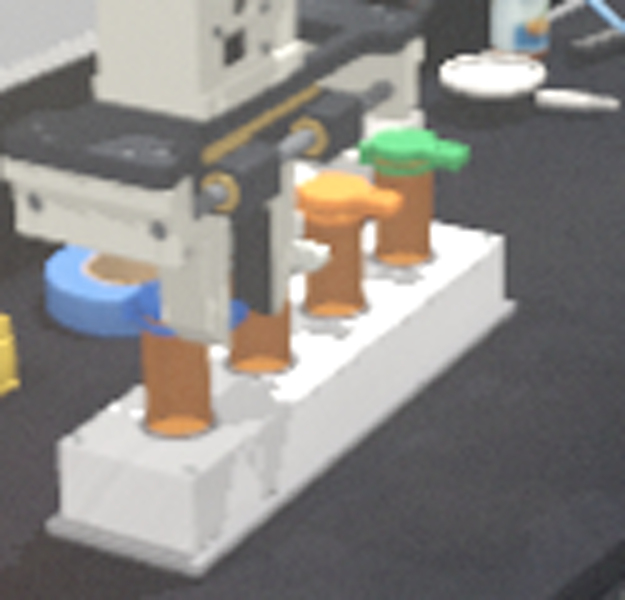

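The fingers straddle the blue tab. Closing.

>>> play_rows --moves '[255,-0.5,0,0,0,255,-0.5,0,0,0,255,-0.5,0,0,0,255,-0.5,0,0,0,255,-0.5,0,0,0,255,-0.5,0,0,0]'

```text
time: 10.05
tool_pos: [572.2, 147.6, 116.0]
tcp_rot: [3.141, -0.001, 0.112]
contact_force: [0.9, -4.0, 0.5]
grip_width: 13.6
```

Gripped at 13.6 mm, which matches the tab width. Now following the lid's arc.

>>> play_rows --moves '[255,0.3,0,-4,0,255,1,0,-8,0,255,2,0,-11.7,0,255,3.5,0,-15.5,0,255,5.4,0,-19,0,255,7.6,0,-22.4,0,255,10,0,-25.5,0,255,12.8,0,-28.4,0]'

```text
time: 10.72
tool_pos: [583.8, 149.3, 144.4]
tcp_rot: [3.141, 0.003, 0.112]
contact_force: [-2.2, -4.2, -4.2]
grip_width: 12.7
```

```bash
python3 to.py; python3 - <<'E'
from plant import bot
from h import *
s=bot.capture("scene")["color"][:,:,::-1]; cv2.imwrite("pics/scene6.png",cv2.resize(s[190:310,255:380],None,fx=5,fy=5,interpolation=2))
E
```

```text
rack xyz tip [-14.8, 96.7, 122.4] 12.7 [-2.2 -4.2 -4.2]
```

View pics/scene6.png

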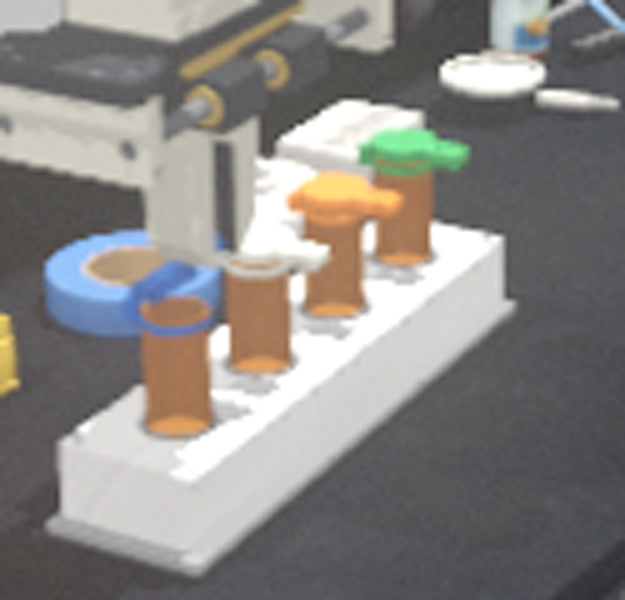

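The blue lid is rising (about 0.8 rad), and the tube mouth is visible. Continuing.

>>> play_rows --moves '[255,3,0,-2.6,0,255,6.4,0,-4.8,0,255,10,0,-6.7,0,255,13.6,0,-8.2,0,255,17.5,0,-9.4,0,255,21.4,0,-10.2,0,255,25.4,0,-10.6,0,255,29.4,0,-10.6,0]'

```text
time: 11.43
tool_pos: [613.4, 152.8, 155.6]
tcp_rot: [3.142, 0.001, 0.112]
contact_force: [-3.0, -3.8, 0.6]
grip_width: 13.1
```

>>> play_rows --moves '[255,4,0,0.5,0,255,8,0,1.3,0,255,11.7,0,2.5,0,255,15.3,0,4,0,255,18.9,0,6,0,255,22,0,8.2,0,255,22,0,8.2,0]'

```text
time: 12.02
tool_pos: [637.1, 155.4, 147.8]
tcp_rot: [-3.142, -0.003, 0.112]
contact_force: [-0.6, -3.7, 5.6]
grip_width: 13.1
```

```bash
python3 to.py; python3 - <<'E'
from plant import bot
from h import *
s=bot.capture("scene")["color"][:,:,::-1]; cv2.imwrite("pics/scene7.png",cv2.resize(s[190:310,255:380],None,fx=5,fy=5,interpolation=2))
c=bot.capture("wrist"); cv2.imwrite("pics/wrist7.png",c["color"][:,:,::-1])
E
```

```text
rack xyz tip [38.9, 96.7, 125.8] 13.1 [-0.6 -3.7  5.6]
```

View pics/scene7.png

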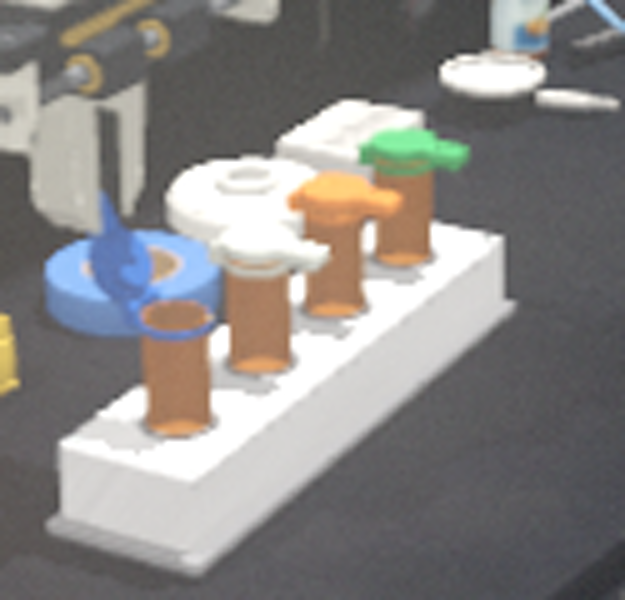

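View pics/wrist7.png

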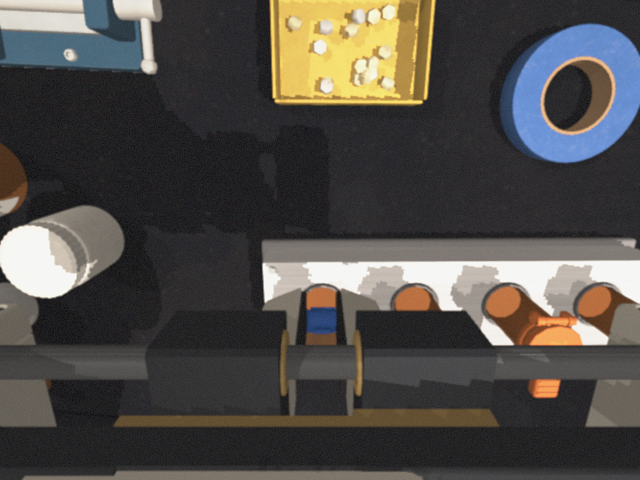

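```bash
cat > ov.py <<'E'
import sys
from h import *
src,out=sys.argv[1:3]; n="scene"
im=cv2.imread(src); f=5;x0,y0=255,190
for th,col in((1.8,(0,0,255)),(2.0,(0,255,255)),(2.2,(255,0,255))):
    q=proj(n,R2W([609.5,54.9,.114],[lidpt("blue",th,16.5+16*np.cos(t),16*np.sin(t),2) for t in np.linspace(0.45,6.28-.45,40)]+[lidpt("blue",th,47.5,-7,2),lidpt("blue",th,47.5,7,2),lidpt("blue",th,31,7,2)]))
    q=((q+[0,1.5]-[x0,y0]+.5)*f-.5).round().astype(int); cv2.polylines(im,[q.reshape(-1,1,2)],False,col,1)
cv2.imwrite(out,im[100:400,0:300].repeat(2,0).repeat(2,1))
E
python3 ov.py pics/scene7.png pics/ovs7.png
```

```text
(no output)
```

View pics/ovs7.png

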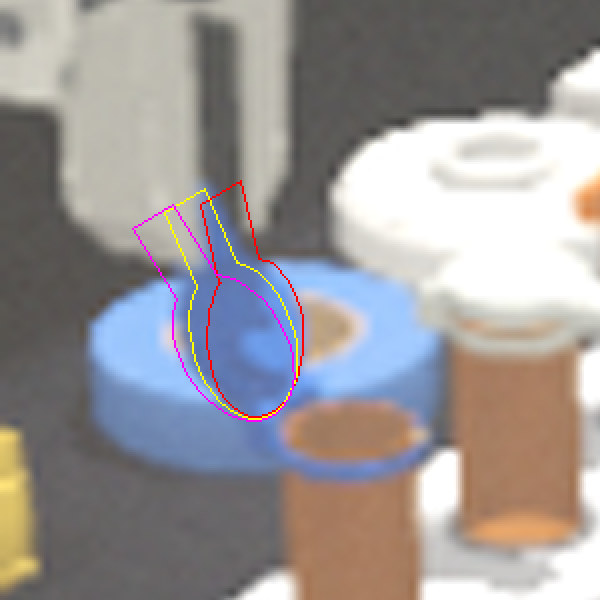

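The lid is at about 2.0 rad. Releasing it and lifting clear to check.

>>> play_rows --moves '[170,0,0,0,0,170,0,0,0,0,170,0,0,0,0,170,0,0,0,0,170,0,0,-20,0,170,0,0,-50,0,170,0,0,-50,0]'

```text
time: 12.7
tool_pos: [638.1, 155.9, 202.2]
tcp_rot: [-3.141, -0.009, 0.112]
contact_force: [0.6, 0.2, 1.0]
grip_width: 30.4
```

```bash
python3 to.py; python3 - <<'E'
from plant import bot
from h import *
s=bot.capture("scene")["color"][:,:,::-1]; cv2.imwrite("pics/scene8.png",cv2.resize(s[190:310,255:380],None,fx=5,fy=5,interpolation=2))
E
python3 ov.py pics/scene8.png pics/ovs8.png
```

```text
rack xyz tip [39.9, 97.1, 180.2] 30.4 [0.6 0.2 1. ]
```

View pics/ovs8.png

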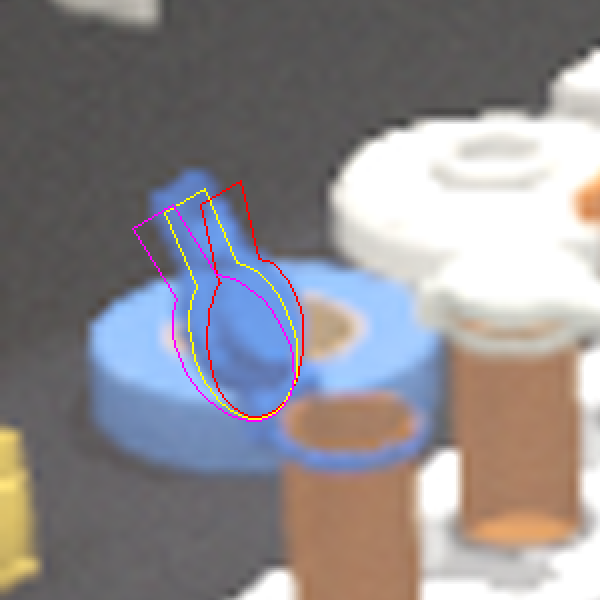

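The lid reads about 2.0–2.05 rad. I'll nudge it further back with closed fingers, for margin above 1.9.

>>> play_rows --moves '[255,-36,0,0,0,255,-36,0,0,0,255,-36,0,0,0,255,-36,0,25,0,255,-36,0,50,0,255,-36,0,50,0,255,-36,0,50,0]'

```text
time: 13.33
tool_pos: [600.1, 151.2, 145.7]
tcp_rot: [3.142, 0.002, 0.112]
contact_force: [0.6, -0.2, 0.0]
grip_width: 0.6
```

```bash
python3 to.py 26 96 125
```

```text
rack xyz tip [1.7, 96.8, 123.7] 0.6 [ 0.6 -0.2  0. ]
shift [24.3  0.7 -1.4] yaw err deg (turn) -0.11 t 13.3333 F [ 0.6 -0.2  0. ]
```

>>> play_rows --moves '[255,5,0,0,0,255,10,0,0,0,255,14,0,0,0,255,17,0,0,0,255,19,0,0,0,255,21,0,0,0]'

```text
time: 13.83
tool_pos: [621.2, 153.6, 146.8]
tcp_rot: [3.141, -0.0, 0.112]
contact_force: [0.3, -0.3, 0.4]
grip_width: 0.4
```

>>> play_rows --moves '[255,1,0,0,0,255,2,0,0,0]'

```text
time: 14.0
tool_pos: [622.8, 153.7, 146.4]
tcp_rot: [3.141, 0.0, 0.112]
contact_force: [-0.1, -0.7, -0.5]
grip_width: 0.4
```

>>> play_rows --moves '[255,1,0,0,0,255,2,0,0,0]'

```text
time: 14.17
tool_pos: [624.8, 154.0, 146.5]
tcp_rot: [3.142, 0.0, 0.112]
contact_force: [0.1, 0.2, -0.2]
grip_width: 0.5
```

>>> play_rows --moves '[255,1,0,0,0,255,2,0,0,0]'

```text
time: 14.33
tool_pos: [626.5, 154.2, 146.4]
tcp_rot: [3.141, 0.001, 0.112]
contact_force: [-3.0, 0.2, -0.4]
grip_width: 0.7
```

>>> play_rows --moves '[255,1,0,0,0,255,2,0,0,0]'

```text
time: 14.5
tool_pos: [627.7, 154.3, 146.0]
tcp_rot: [3.141, 0.003, 0.112]
contact_force: [-6.5, -1.1, 1.0]
grip_width: 0.4
```

```bash
python3 to.py; python3 - <<'E'
from plant import bot
from h import *
s=bot.capture("scene")["color"][:,:,::-1]; cv2.imwrite("pics/scene9.png",cv2.resize(s[190:310,255:380],None,fx=5,fy=5,interpolation=2))
E
python3 ov.py pics/scene9.png pics/ovs9.png
```

```text
rack xyz tip [29.4, 96.7, 124.0] 0.4 [-6.5 -1.1  1. ]
```

View pics/ovs9.png

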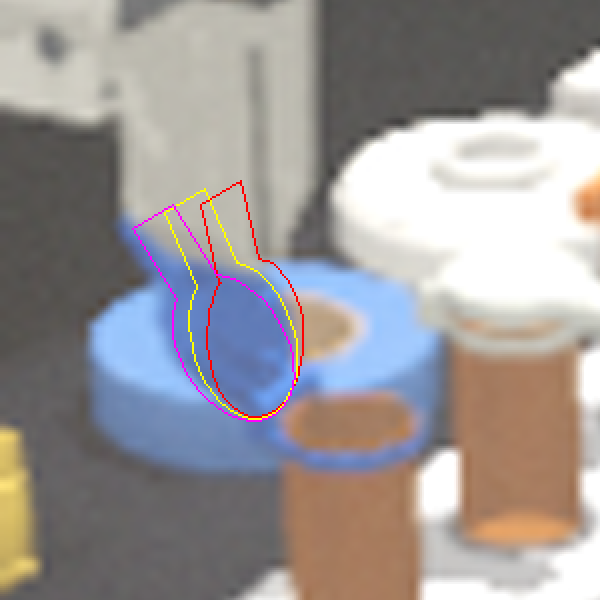

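The lid is at its hard stop: about 2.2 rad or more, with the force rising to 6.5 N. Backing off and lifting away.

>>> play_rows --moves '[255,-8,0,0,0,255,-20,0,0,0,255,-30,0,-20,0,255,-60,0,-60,0,255,-80,0,-100,0,255,-80,0,-100,0,255,-80,0,-100,0]'

```text
time: 15.13
tool_pos: [550.3, 145.8, 251.0]
tcp_rot: [-3.142, -0.009, 0.112]
contact_force: [0.1, -0.2, 0.2]
grip_width: 0.7
```

>>> play_rows --moves '[255,0,0,0,0,255,0,0,0,0,255,0,0,0,0]'

```text
time: 15.38
tool_pos: [549.3, 145.4, 244.6]
tcp_rot: [3.141, 0.003, 0.112]
contact_force: [-0.2, 1.5, 0.3]
grip_width: 0.5
```

```bash
python3 to.py; python3 - <<'E'
from plant import bot
from h import *
o=bot.get_obs();setwrist(o["tool_pos"],o["tcp_rot"])
c=bot.capture("wrist"); im=c["color"][:,:,::-1].copy()
overlay("wrist",im,[609.5,54.9,.114],(140,60,480,220),1.65,dict(blue=[2.0,2.3],green=[0],white=[0],orange=[0]),"pics/ovw10.png")
s=bot.capture("scene")["color"][:,:,::-1]; cv2.imwrite("pics/scene10.png",cv2.resize(s[190:310,255:380],None,fx=5,fy=5,interpolation=2))
t=bot.capture("top")["color"][:,:,::-1]; cv2.imwrite("pics/top10.png",t)
E
python3 ov.py pics/scene10.png pics/ovs10.png
```

```text
rack xyz tip [-49.5, 96.7, 222.6] 0.5 [-0.2  1.5  0.3]
```

View pics/ovw10.png

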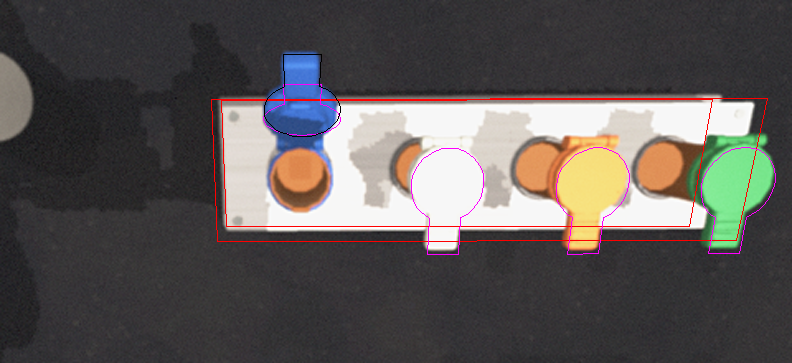

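View pics/scene10.png

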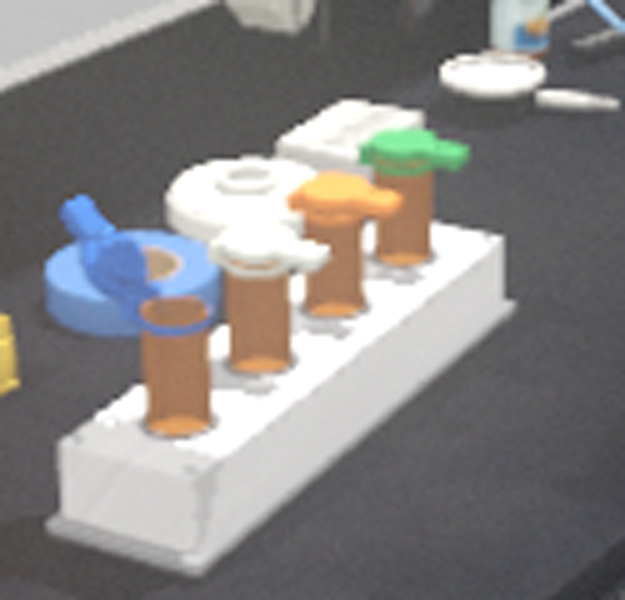

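View pics/ovs10.png

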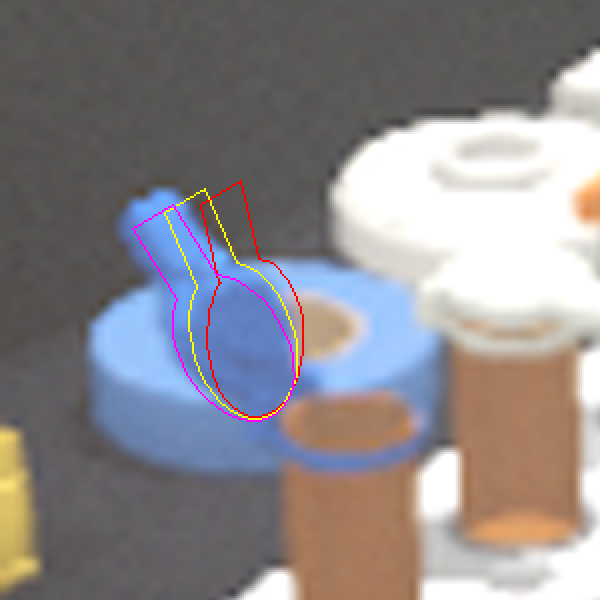

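View pics/top10.png

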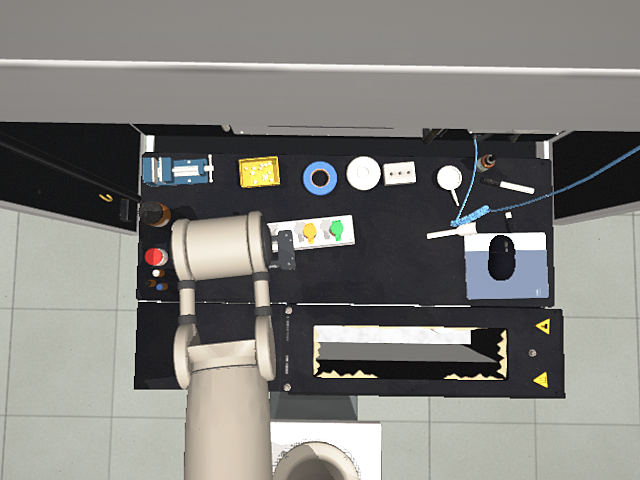

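```bash
python3 - <<'E'
from plant import bot
import cv2,numpy as np
s=bot.capture("scene")["color"][:,:,::-1].copy()
a=cv2.imread("pics/scene0.png")
v=np.hstack([a[180:400,120:430],s[180:400,120:430]])
cv2.imwrite("pics/cmp.png",v)
E
```

```text
(no output)
```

View pics/cmp.png

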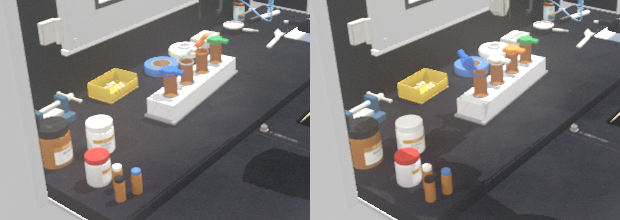

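The jars and scoop are where they were at the start, the blue lid is back, and the other lids are shut. Handing in.

```bash
python3 -c "
from plant import bot
print(bot.close_job())"
```

```text
the job is handed in; nothing more can be done
None
```

The blue tube stands open and the white, orange and green lids are shut. I handed the job in at about 15.5 s of the 72 s; no verdict came back.

- **White and orange lids:** I pressed each down on its tab with closed fingers and felt the snap both times. The force peaked at 8.9 N (white) and 10.3 N (orange), then dropped. I pressed on to the firm bed to confirm. The highest readings at the end of a move were 14.4 N and 19.3 N, under the 35 N limit.
- **Blue lid:** I gripped it by its tab and swung it along the hinge arc to about 2.0 rad. That was thin margin over 1.9, so I nudged it with closed fingers to its hard stop, where the force rose to 6.5 N. The last overlays put it between about 2.2 and 2.3 rad.
- **Last checks:** In the wrist and scene pictures white, orange and green look level, the blue tube's mouth is clear, and the arm is lifted off with no contact force beyond noise. The jars look unmoved in before-and-after scene pictures, and the scoop in the top view.
- **Limits of the checks:** Lid angles were judged only from the pictures and the snap forces. The model outlines sat about 1 to 2 mm off the real lids in the wrist view, about the stated calibration error. In the last top view the arm hid the white jar, so I checked it in the scene view instead.

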